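# Clamp the spot plate on the covered stage

### The job

First close the hinged clear cover over the white spot plate on the clamping stage. Then take the bevelled steel spacer from its holder, slide it bevel first, upright and all the way down into the gap in front of the plate, at the one front stop where the gap is wide enough, and push with it so that the plate is pressed squarely flush against the back stop. Finish while still gripping the spacer and pressing the plate with it: do not let go, and leave the other things on the bench where they are.

Things in the scene. Friction and masses are not known exactly. Their poses are not given: they have to be found in the camera images.
- stage: Fixed cream clamping stage, base plate 170 x 170 x 15 mm. Origin: centre of its underside, on the bench. x points from the two front stops (robot side) to the back stop and the cover's hinge, y along the stops, z up. The plate lies on its top (15 mm up).
- back_stop: Aluminium bar fixed on the stage, 12 x 150 x 22 mm (x,y,z), at the back. Origin: centre of its underside; its inner face, against which the plate must come flush, is 6 mm to -x of its origin, at x = +40 mm in the stage's frame.
- thin_stop: The thinner of the two aluminium front stops fixed on the stage, 11 x 46 x 20 mm. Origin: middle of the lower edge of its face on the robot side, at x = -58 mm, y = +24 or -24 mm, z = 15 mm in the stage's frame, axes as the stage's; inner face 11 mm to +x of the origin. With the plate flush on the back stop it leaves a 17 mm gap to the plate: here the spacer fits.
- thick_stop: The thicker front stop, 22 x 46 x 20 mm, beside the thin one; origin alike. With the plate flush it leaves only 6 mm: the spacer (foot 7 mm) cannot go in. Which stop is left and which right varies.
- plate: Loose white ceramic spot plate (the tile), 70 x 140 x 20 mm (x,y,z), 0.4 kg or so, round wells on top. Origin: centre of its underside, axes nearly the stage's. Starts 3 to 5 mm short of the back stop, slightly turned: the gap at the thin stop starts 11 to 15 mm wide. Glazed, slick: slides at 1 to 2 N; pushed with 10 to 20 N in front of the thin stop it turns square and flush.
- plate_back (a point): Middle of the plate's back face, at half its height, 35 mm to +x of the plate's centre. Flush when at x = 40 mm in the stage's frame.
- cover (a joint): Angle of the hinged clear cover: 0 closed (level over the plate, 7 mm above it), grows as it opens upward and back to +x of the stage; starts 0.7 to 1.15 rad. A friction hinge: it stays where left; about 2 N at its free edge moves it down, stop at 0.
- cover_hinge (a point): Middle of the cover's hinge axis (along the stage's y), at x = 62 mm, z = 45 mm in the stage's frame.
- cover_edge (a point): Middle of the cover's free edge, 78 mm from the hinge axis, at half the 6 mm thickness of the cover. The cover is a clear panel in an aluminium frame 78 mm deep, 138 mm wide. Closed, its free edge is at x = -16 mm, its top at z = 48 mm in the stage's frame; it leaves the front 14 mm of the flush plate and the gap open.
- spacer: Loose flat steel bar standing upright in the holder, 13 (x) x 24 (y) x 85 (z) mm, about 0.13 kg. Origin: centre of its foot, z up. The lowest 16 mm is bevelled on both broad faces, from 13 mm thick down to 7 mm at the foot. Alike both ways round.
- holder: Fixed black holder, foot 60 x 70 x 6 mm, socket 40 x 51 mm outside, 34 mm high over all, slot 16 (x) x 27 (y) mm with its floor 6 mm up. The spacer stands in the slot with axes alike and is pulled straight up. Origin: centre of its underside.
- jar_a: Small specimen jar with white cap, 44 mm wide, 75 mm high, at the left back; leave alone. Origin: centre of its underside.
- jar_b: The same kind of jar, on the right; leave alone. Origin: centre of its underside.
- dish: Closed clear petri dish, 64 mm wide, 16 mm high; leave alone. Origin: centre of its underside.
- brush: Paint brush, 170 mm long, lying; leave alone. Origin: middle of its length.
- marker: Black marker pen, 14 mm thick, lying; leave alone. Origin: middle of its length.
- battery: Black battery block 90 x 60 x 55 mm; leave alone. Origin: centre of its underside.
- cup: White plastic cup, 70 mm wide, 45 mm high; leave alone. Origin: centre of its underside.
Mind the look-alikes: they are no part of the job. What is shaped like the spacer but blue or orange is not meant.

How it is judged:
On the way, in this order (a step that is already met when the one before it is completed fails the run):
1. the cover is closed (value of joint cover below 0.06 rad), for 0.2 s.
2. the spacer's foot is well down in the wide gap at the thin stop (y of spacer in the frame of thin_stop between -0.012 and 0.012 m and x of spacer in the frame of thin_stop between 0.013 and 0.026 m and z of spacer in the frame of stage below 0.028 m), for 0.1 s.
At the end, for the whole second after the job is handed in: Cover shut (0.06 rad); spacer upright (0.12 rad), gripped, in the gap at the thin stop (12 mm of its middle), foot at most 6 mm above the stage; plate flat, still, square (0.025 rad), back face within 1.8 mm of the back stop; spacer presses plate, and plate the back stop, with over 2 N each (value of joint cover below 0.06 rad and y of spacer in the frame of thin_stop between -0.012 and 0.012 m and x of spacer in the frame of thin_stop between 0.013 and 0.026 m and z of spacer in the frame of stage below 0.021 m and angle between spacer's own z axis and vertical below 0.12 rad and x of plate_back in the frame of stage above 0.0382 m and angle between the x axis of plate and the x axis of stage, either way round below 0.025 rad and z of plate in the frame of stage below 0.018 m and contact force between plate and back_stop above 2 N and contact force between spacer and plate above 2 N and contact force between the fingers and spacer above 3 N and linear speed of plate below 0.02 m/s); the arm keeps its last pose, push and grip.
It fails at once if one of the other things on the bench is pushed more than 40 mm away (distance of any of jar_a, jar_b, dish, brush, marker, battery, cup from where it was at the start of the episode above 0.04 m).
It also fails if it takes over 64 s, if anything falls off the work surface, if the arm or the gripper's body presses on something with over 40 N, if the wrist force passes 120 N, or if a joint passes its speed limit or range.

### The arm

A 6-joint arm with a two-finger parallel gripper is mounted at the origin on the work surface. World frame = base frame: x ahead of the robot, y to its left, z up, the work surface at z = 0. Lengths are in m, angles in rad, forces in N, time in s.
With the tool pointing down it reaches from about 0.3 to 0.875 m from the base axis. Payload 6.4 kg.
Tool frame: the origin (TCP) lies at the very end of the fingers, on their centre line; the grasp point (between the pads) lies 19 mm behind it; z points along the fingers, y is the line along which they close (so a half turn about z gives the same grasp; the last joint's range is limited). The gripper opens to 85 mm and grips with 20 to 120 N. Pads are 22 mm wide; open, the fingers measure 114 mm over their backs; the gripper's body (76 mm by 85 mm) begins 54 mm behind the grasp point. The pads swing forward as they close: fully open they stand 13 mm farther back than shut.
Start: joints at [-1.469, 0.181, 1.607, -0, 1.354, -0.206], TCP at [0.174, -0.548, 0.231] pointing down, gripper open.
Joint ranges: [-2.99, 2.99], [-0.89, 2.07], [0.3, 2.58], [-1.14, 4.28], [0, 2.63], [-3.12, 3.12]. Speed limits (rad/s): [2.57, 2.57, 3.01, 3.14, 3.14, 3.14].

### API

Orientations are given as a unit quaternion [w, x, y, z].
In Python, from bench import * gives the robot as it stands. The module is installed in compiled form; this text tells all that it offers.
- The arm moves only by the tool arm_command, never from a script. Its arguments are lists of equal length, an entry for each row: "dp": the shift along the tool's x, y, z in units of 0.25 m (1.0 is 0.25 m), a list of three; "turn": the turn, a rotation vector about the tool's x, y, z in units of 30 degrees (1.0 is 30 degrees), a list of three; "jaw": the opening, from 0 (shut) to 1 (fully open). A call has 1 to 5 rows; each row is the pose to reach, as a shift and turn from the pose commanded when the call began, along the tool's axes at that moment; what a row does not reach only later rows make up. A row lasts 1/8 s, in which the tool goes at most 62.5 mm and 10.7 degrees, less where a joint would pass 70% of its speed; a pose out of reach is approached as far as the arm can. A call with a number of a shift or a turn outside -1 to 1 is refused whole. A call with a gripper value outside its range is refused whole. The fingers move at their own pace and stop on an object; the grip force is fixed at half the most. Time passes only in rows, so rows that repeat a pose let the fingers close. It gives the time, the measured TCP pose, the force, the opening and the grip force at its end, in the units of the state.
- get_obs(): the state, without advancing time (a new reading comes with each control period).
- camera(name): name is "side" or "top" or "wrist"; returns the picture (384x512x3 uint8, blue, green, red); there is no depth.
- get_calibration(name): a dict with "camera_matrix" (3x3 intrinsics, pixels), "k1" (the pictures are not rectified: a ray, as slopes to the right and down, at radius r is drawn at 1 + k1 r^2 times it, then the intrinsics apply), "R" (3x3) and "t" (3): a world point X has camera coordinates R X + t; the wrist camera has in their place "mount" (4x4, takes a point from camera to tool coordinates, whose origin is the TCP and whose axes are the flange's). Camera axes: x right, y down, z forward; pixel columns grow to the right and rows downward; lengths in m; the calibration is good to about 2 mm. A picture is of the moment at which its call begins: read the wrist's pose just before it. get_calibration takes no time and is no camera call.
- hand_in(): hands the job in; it is judged then, once.
The state is a dict: "time_s": time; "q": joint angles; "dq": joint speeds; "joint_efforts": joint torques, N m; "eef_pos": TCP position; "eef_rot": TCP orientation; "wrist_force": force on the tool from outside, world axes, zero at the start; "torque": the same for the moment, N m; "opening": opening from 0.0 (shut) to 1.0 (fully open); "grasp_force": force on a finger pad.
Only numpy, scipy, OpenCV 4.12 (cv2) and the standard library are available. Lean on these libraries where they do the work, as an engineer would, in place of code of your own. Each camera call takes 0.05 s, during which the arm holds its last target. There are 200 camera calls.

## Working session

There is one attempt and no reset: what is moved stays moved. The work goes in short steps, Python scripts to look and compute and a tool call to move; the robot and the scene stay as the last step left them, time stands still between calls to the robot, and variables do not carry over. Pictures are saved under pics/ and viewed, at most 10 in all, crops included, and the job is handed in when it is done.

Besides the shell and the picture viewer there is one more tool, called after "Emit:" as name(argument=value, ...) on one line, values as JSON. arm_command: Moves the arm, as the interface text tells. Its arguments: {"type":"object","properties":{"dp":{"type":"array"},"turn":{"type":"array"},"jaw":{"type":"array"}},"required":["dp","turn","jaw"]}

```bash
mkdir -p pics; python3 - <<'E'
from bench import *
import cv2,numpy as np
for n in ("top","side"):
    cv2.imwrite(f"pics/{n}0.png",camera(n)); c=get_calibration(n); print(n,c)
print(get_calibration("wrist")); print(get_obs())
E
```

```text
top {'camera_matrix': array([[447.92903152,   0.        , 254.48777607],
       [  0.        , 447.92903152, 185.01846508],
       [  0.        ,   0.        ,   1.        ]]), 'k1': -0.09402086617334338, 'R': array([[-0.07787527, -0.99696215,  0.00138102],
       [-0.97382514,  0.07577113, -0.21429731],
       [ 0.21354167, -0.01803333, -0.9767675 ]]), 't': array([0.05711352, 0.5462892 , 1.10492528])}
side {'camera_matrix': array([[356.19414354,   0.        , 250.68730713],
       [  0.        , 356.19414354, 193.76209328],
       [  0.        ,   0.        ,   1.        ]]), 'k1': -0.02795487105345497, 'R': array([[-0.89117596, -0.45305067, -0.02346266],
       [-0.21983235,  0.47650682, -0.8512432 ],
       [ 0.39683643, -0.75344963, -0.52424661]]), 't': array([0.47104472, 0.17217534, 0.95952582])}
{'camera_matrix': array([[343.55838392,   0.        , 261.9650364 ],
       [  0.        , 343.55838392, 191.07741922],
       [  0.        ,   0.        ,   1.        ]]), 'k1': -0.00498653087895386, 'mount': array([[ 8.28639108e-04, -9.58701170e-01, -2.84414101e-01,
         7.2215459
[... 257 characters left out ...]
+00]])}
{'time_s': 0.1, 'q': array([-1.46933347e+00,  1.81482091e-01,  1.60789573e+00,  1.00408651e-05,
        1.35378377e+00, -2.06285220e-01]), 'dq': array([-0.00040493, -0.0006623 , -0.00173455,  0.00043874,  0.00109938,
        0.00073964]), 'joint_efforts': array([ 4.94135620e-04, -4.45877302e+01, -3.52237558e+01, -3.45896697e-04,
        4.12022491e-03,  1.77942729e-05]), 'eef_pos': array([ 0.17415271, -0.54748299,  0.23047154]), 'eef_rot': array([-7.83133104e-04,  9.88184593e-01,  1.53266418e-01,  4.59911256e-05]), 'wrist_force': array([-0.33311592,  0.54280674, -0.10686159]), 'torque': array([ 0.01781856,  0.00287252, -0.04584433]), 'grasp_force': 0.0, 'opening': 1.0008649195724384}
```

View pics/top0.png

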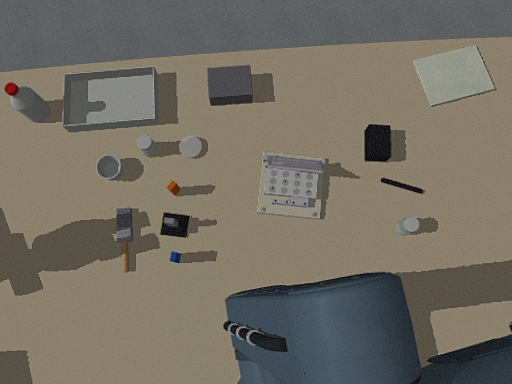

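View pics/side0.png

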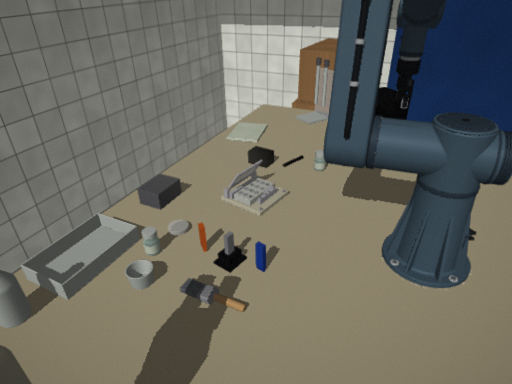

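Top view: stage at about (291,185), black holder with the grey steel spacer at (175,224); look-alikes are orange (174,187) and blue (175,257). The steel one standing in the black holder fits. I'll confirm it in an enlarged crop.

```bash
cat > h.py <<'E'
from bench import *
import cv2,numpy as np
from scipy.spatial.transform import Rotation as Ro
def ray(n,uv,T=None):
    c=get_calibration(n);K=c['camera_matrix']
    uv=np.atleast_2d(np.array(uv,float))
    p=cv2.undistortPoints(uv[:,None],K,np.array([c['k1'],0,0,0.]))[:,0]
    d=np.c_[p,np.ones(len(p))]
    if T is None: R=c['R'];t=c['t'];return -R.T@t,d@R
    M=T@c['mount'];return M[:3,3],d@M[:3,:3].T
def atz(n,uv,z,T=None):
    o,d=ray(n,uv,T);return o+d*((z-o[2])/d[:,2])[:,None]
def proj(n,X,T=None):
    c=get_calibration(n);X=np.atleast_2d(X)
    if T is None: R,t=c['R'],c['t']
    else: M=np.linalg.inv(T@c['mount']);R,t=M[:3,:3],M[:3,3]
    return cv2.projectPoints(X.astype(float),cv2.Rodrigues(R)[0],t,c['camera_matrix'],np.array([c['k1'],0,0,0.]))[0][:,0]
def tcp(o=None):
    o=o or get_obs();q=np.array(o['eef_rot']);T=np.eye(4);T[:3,:3]=Ro.from_quat(q[[1,2,3,0]]).as_matrix();T[:3,3]=o['eef_pos'];return T
def move(p,yaw,T=None):
    """dp/turn for a downward tool whose closing axis y lies at world angle yaw (mod pi)"""
    T=tcp() if T is None else T
    best=None
    for k in (0,np.pi):
        y=np.array([np.cos(yaw+k),np.sin(yaw+k),0]);z=np.array([0,0,-1.]);R=np.c_[np.cross(y,z),y,z]
        rv=Ro.from_matrix(T[:3,:3].T@R).as_rotvec()
        if best is None or np.linalg.norm(rv)<np.linalg.norm(best):best=rv
    print("dp",(T[:3,:3].T@(np.array(p)-T[:3,3])/.25).round(3),"turn",(np.degrees(best)/30).round(3))
E
python3 - <<'E'
from h import *
a=cv2.imread("pics/top0.png")[140:270,150:340]
cv2.imwrite("pics/crop0.png",cv2.resize(a,None,fx=4,fy=4,interpolation=cv2.INTER_CUBIC))
E
```

```text
(no output)
```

View pics/crop0.png

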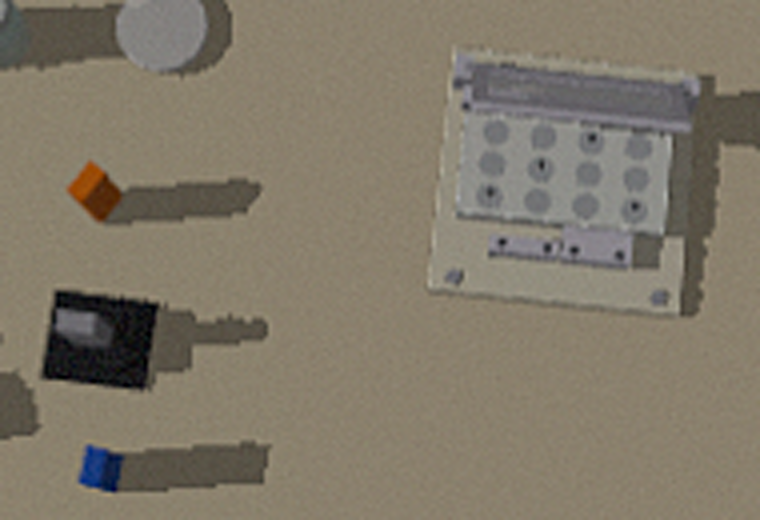

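The crop confirms it: the steel spacer stands in the black holder at crop (75,325). The thin front stop is the left one, crop (488–562, 245), so it is at +y. Next I'll fit the stage and holder poses from their corners.

```bash
python3 - <<'E'
from h import *
def f(P,z,hx,hy):
    uv=(np.array(P)+.5)/4-.5+[150,140]; X=atz("top",uv,z)[:,:2]
    A=np.array([[-hx,hy],[-hx,-hy],[hx,hy],[hx,-hy]])
    c=X.mean(0);H=A.T@(X-c);yaw=np.arctan2(H[0,1]-H[1,0],H[0,0]+H[1,1])
    R=np.array([[np.cos(yaw),-np.sin(yaw)],[np.sin(yaw),np.cos(yaw)]])
    print(c,yaw,"res mm",((X-c-A@R.T)*1000).round(1).tolist());return c,yaw,R
c,y,R=f([(429,290),(683,314),(455,48),(698,72)],.015,.085,.085)
hc,hy,hR=f([(42,379),(150,389),(58,290),(158,302)],.006,.03,.035)
# spacer top outline centre  z=.091
print("spacer top",atz("top",(np.array([75,323])+.5)/4-.5+[150,140],.091))
print("side spacer top", atz("side",[229,234],.091), "jars", atz("top",[[190,147],[413,225]],.075),atz("top",[174,187],.08))
# cover edge crop: top view line (470,112)-(690,128); solve angle with stage frame
o,d=ray("top",(np.array([580,120])+.5)/4-.5+[150,140])
for th in np.arange(.6,1.3,.1):
    r=np.array([.062-.078*np.cos(th),0,.045+.078*np.sin(th)]);X=np.r_[c+R@r[:2],r[2]]
    print(th.round(2),X.round(4),(proj("top",X)-[150-.4,140-.4])*4,proj("side",X))
np.savez("s.npz",c=c,y=y,hc=hc,hy=hy)
E
```

```text
[ 0.5526726  -0.08551919] -0.1771592764573454 res mm [[0.5, -0.0], [1.1, -0.1], [-0.9, -1.2], [-0.7, 1.3]]
[0.46907595 0.23388592] -0.1794708859991588 res mm [[-0.0, 1.5], [0.4, -1.6], [0.2, -0.8], [-0.6, 0.9]]
spacer top [[0.4688214  0.23608342 0.091     ]]
side spacer top [[0.46913072 0.23592651 0.091     ]] jars [[ 0.66029738  0.17514692  0.075     ]
 [ 0.41036887 -0.37959945  0.075     ]] [[0.5553138  0.22037229 0.08      ]]
0.6 [ 0.5503 -0.0851  0.089 ] [[575.79098993 157.78753565]] [[255.77228953 174.34937157]]
0.7 [ 0.555  -0.0859  0.0952] [[577.23695196 148.32420229]] [[254.61037012 172.33910731]]
0.8 [ 0.5602 -0.0869  0.101 ] [[578.70010122 138.05125871]] [[253.30740828 170.41163699]]
0.9 [ 0.566  -0.0879  0.1061] [[580.16320326 127.08025697]] [[251.87824322 168.58904946]]
1.0 [ 0.5722 -0.089   0.1106] [[581.60868489 115.53469164]] [[250.33933187 166.89207125]]
1.1 [ 0.5789 -0.0902  0.1145] [[583.01894377 103.54820338]] [[248.70848652 165.33974751]]
1.2 [ 0.5859 -0.0915  0.1177] [[584.37667184  91.26244349]] [[247.00458705 163.94916034]]
```

```bash
cat >> h.py <<'E'
_s=np.load("s.npz");SC,SY,HC,HY=_s['c'],float(_s['y']),_s['hc'],float(_s['hy'])
def S(x,y,z):  # stage mm -> world m
    c,s=np.cos(SY),np.sin(SY);return np.array([SC[0]+(c*x-s*y)/1e3,SC[1]+(s*x+c*y)/1e3,z/1e3])
def toS(p):
    c,s=np.cos(SY),np.sin(SY);d=(np.array(p)[:2]-SC)*1e3;return np.array([c*d[0]+s*d[1],-s*d[0]+c*d[1],p[2]*1e3])
def T_(p,yaw):
    y=np.array([np.cos(yaw),np.sin(yaw),0]);z=np.array([0,0,-1.]);T=np.eye(4);T[:3,:3]=np.c_[np.cross(y,z),y,z];T[:3,3]=p;return T
E
python3 - <<'E'
from h import *
T=tcp();y0=np.arctan2(T[1,1],T[0,1]);print(y0)
g=S(60,0,160);p0=T[:3,3]
via=[p0+(g-p0)*k/3 for k in (1,2,3)]
via[0][2]=via[1][2]=.2
for k,p in enumerate(via,1):
    yaw=y0+(SY-y0)*k/3; move(p,yaw,T); T=T_(p,yaw)
E
```

```text
-1.2630501696345235
dp [ 0.738 -0.397  0.123] turn [-0.003 -0.001 -0.691]
dp [ 0.831 -0.11   0.   ] turn [ 0.     0.    -0.691]
dp [0.816 0.192 0.16 ] turn [ 0.     0.    -0.691]
```

Emit:
arm_command(dp=[[0.738,-0.397,0.123],[0.738,-0.397,0.123],[0.738,-0.397,0.123],[0.738,-0.397,0.123]], turn=[[0,0,-0.691],[0,0,-0.691],[0,0,-0.691],[0,0,-0.691]], jaw=[0,0,0,0])

```text
time_s: 0.6
eef_pos: [0.3215, -0.3943, 0.1995]
eef_rot: [-0.001, 0.944, 0.33, 0.0]
wrist_force: [-0.4, -0.1, 0.0]
opening: 0.146
grasp_force: 0.0
```

Emit:
arm_command(dp=[[0.831,-0.11,0],[0.831,-0.11,0],[0.831,-0.11,0],[0.831,-0.11,0]], turn=[[0,0,-0.691],[0,0,-0.691],[0,0,-0.691],[0,0,-0.691]], jaw=[0,0,0,0])

```text
time_s: 1.1
eef_pos: [0.4674, -0.244, 0.2002]
eef_rot: [-0.0, 0.869, 0.495, 0.0]
wrist_force: [0.6, -1.3, -0.3]
opening: -0.001
grasp_force: 0.0
```

Emit:
arm_command(dp=[[0.816,0.192,0.16],[0.816,0.192,0.16],[0.816,0.192,0.16],[0.816,0.192,0.16],[0.816,0.192,0.16]], turn=[[0,0,-0.691],[0,0,-0.691],[0,0,-0.691],[0,0,-0.691],[0,0,-0.691]], jaw=[0,0,0,0,0])

```text
time_s: 1.72
eef_pos: [0.6119, -0.0946, 0.1592]
eef_rot: [-0.001, 0.766, 0.643, -0.0]
wrist_force: [0.3, 0.1, -0.5]
opening: 0.001
grasp_force: 0.0
```

```bash
python3 - <<'E'
from h import *
T=tcp();print(toS(T[:3,3]),T[:3,:3].round(3),get_obs()['opening'])
for w in [(50,0,115),(36,0,90),(20,0,68),(8,0,54),(5,0,49)]: move(S(*w),SY,T)
E
```

```text
[ 59.92261177   1.48705511 159.16649186] [[ 0.174  0.985 -0.002]
 [ 0.985 -0.174  0.001]
 [ 0.    -0.002 -1.   ]] 0.0014313288717402207
dp [-0.006 -0.039  0.177] turn [-0.004 -0.001  0.005]
dp [-0.006 -0.095  0.277] turn [-0.004 -0.001  0.005]
dp [-0.006 -0.159  0.365] turn [-0.004 -0.001  0.005]
dp [-0.006 -0.207  0.421] turn [-0.004 -0.001  0.005]
dp [-0.006 -0.219  0.441] turn [-0.004 -0.001  0.005]
```

Emit:
arm_command(dp=[[0,-0.04,0.18],[0,-0.095,0.277],[0,-0.159,0.365],[0,-0.207,0.42],[0,-0.207,0.43]], turn=[[0,0,0],[0,0,0],[0,0,0],[0,0,0],[0,0,0]], jaw=[0,0,0,0,0])

```text
time_s: 2.35
eef_pos: [0.5591, -0.0877, 0.0524]
eef_rot: [-0.001, 0.767, 0.641, -0.001]
wrist_force: [-0.4, -0.9, 1.0]
opening: -0.001
grasp_force: 0.4
```

Emit:
arm_command(dp=[[0,0,0.006],[0,0,0.012]], turn=[[0,0,0],[0,0,0]], jaw=[0,0])

```text
time_s: 2.6
eef_pos: [0.5615, -0.0879, 0.0508]
eef_rot: [0.001, 0.767, 0.642, 0.0]
wrist_force: [0.1, 0.3, 1.3]
opening: -0.0
grasp_force: 0.7
```

Emit:
arm_command(dp=[[0,0,0.005],[0,0,0.01],[0,0,0.01]], turn=[[0,0,0],[0,0,0],[0,0,0]], jaw=[0,0,0])

```text
time_s: 2.98
eef_pos: [0.5612, -0.0875, 0.0476]
eef_rot: [0.0, 0.767, 0.642, 0.0]
wrist_force: [0.7, 0.6, 0.8]
opening: -0.003
grasp_force: 0.5
```

```bash
python3 - <<'E'
from h import *
a=camera("side")[130:230,200:310]
cv2.imwrite("pics/side1.png",cv2.resize(a,None,fx=5,fy=5,interpolation=cv2.INTER_CUBIC))
print(get_obs()['wrist_force'],toS(get_obs()['eef_pos']))
for th in (0,.1,.2):
  print(th,[((proj("side",S(62-78*np.cos(th),y,48+78*np.sin(th)))-[200,130])*5+2).round(0).tolist() for y in (69,-69)])
E
```

```text
[ 0.78309605 -0.27767384  0.71721459] [ 8.67361552 -0.43785345 47.62590288]
0 [[[236.0, 326.0]], [[355.0, 242.0]]]
0.1 [[[235.0, 316.0]], [[355.0, 232.0]]]
0.2 [[[233.0, 305.0]], [[354.0, 222.0]]]
```

View pics/side1.png

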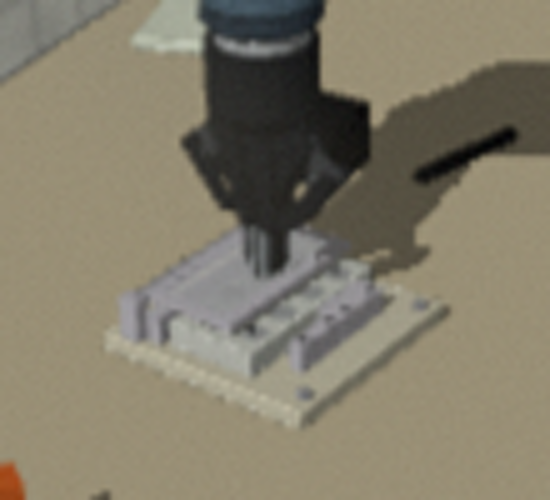

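The cover lies nearly level: its near free corner is at about (233,330), against (236,326) predicted for closed. I'll press until the force rises to be sure.

Emit:
arm_command(dp=[[0,0,0.006],[0,0,0.01],[0,0,0.01]], turn=[[0,0,0],[0,0,0],[0,0,0]], jaw=[0,0,0])

```text
time_s: 3.4
eef_pos: [0.5612, -0.0875, 0.0473]
eef_rot: [0.0, 0.767, 0.642, 0.0]
wrist_force: [-6.9, 1.9, 20.0]
opening: -0.001
grasp_force: 9.6
```

```bash
python3 - <<'E'
from h import *
T=tcp();p0=T[:3,3].copy();g=np.array([*HC,.17])
m=(p0+g)/2;m[2]=.17
up=p0+[0,0,.06];move(up,SY,T)
for p in (m,g): move(p,HY,T if p is m else T_(m,SY+np.pi if T[0,1]<0 else SY))
E
```

```text
dp [-0.    0.   -0.24] turn [ 0.001  0.    -0.   ]
dp [ 0.6   -0.295 -0.491] turn [0.001 0.    0.004]
dp [ 0.6   -0.295  0.   ] turn [0.    0.    0.004]
```

Emit:
arm_command(dp=[[0,0,-0.25],[0.6,-0.295,-0.49],[0.6,-0.295,-0.49],[0.6,-0.295,-0.49],[0.6,-0.295,-0.49]], turn=[[0,0,0],[0,0,0],[0,0,0],[0,0,0],[0,0,0]], jaw=[0,0.6,0.6,0.6,0.6])

```text
time_s: 4.03
eef_pos: [0.5144, 0.0762, 0.169]
eef_rot: [0.001, 0.766, 0.643, 0.001]
wrist_force: [0.3, 0.0, -0.0]
opening: 0.599
grasp_force: 0.0
```

Emit:
arm_command(dp=[[0.6,-0.295,0],[0.6,-0.295,0],[0.6,-0.295,0],[0.6,-0.295,0],[0.6,-0.295,0]], turn=[[0,0,0],[0,0,0],[0,0,0],[0,0,0],[0,0,0]], jaw=[0.6,0.6,0.6,0.6,0.6])

```text
time_s: 4.65
eef_pos: [0.4689, 0.233, 0.167]
eef_rot: [0.0, 0.767, 0.642, -0.001]
wrist_force: [1.1, 0.3, 0.4]
opening: 0.6
grasp_force: 0.0
```

```bash
python3 - <<'E'
from h import *
o=get_obs();T=tcp(o);im=camera("wrist");cv2.imwrite("pics/w1.png",im)
print(o['eef_pos'],T[:3,:3].round(3),o['opening'])
print(proj("wrist",np.array([[*HC,.091],[*HC,.034],[*HC,0]]),T))
b=cv2.resize(camera("top")[140:270,150:340],None,fx=4,fy=4)
cv2.imwrite("pics/w1.png",im)
E
```

```text
[0.46885833 0.23295766 0.16695364] [[ 0.177  0.984 -0.001]
 [ 0.984 -0.177 -0.001]
 [-0.001 -0.001 -1.   ]] 0.59984827410871
[[261.84480628 200.6071475 ]
 [261.96277034 179.05001854]
 [262.01364802 169.75262135]]
```

View pics/w1.png

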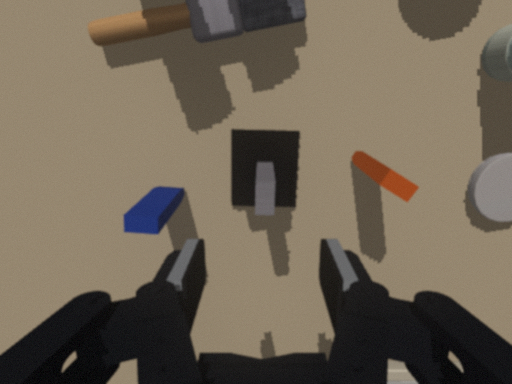

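Wrist view: the holder foot spans (232–299, 130–207). The spacer's top face is at about (265,204), within 2 mm of the estimate.

```bash
python3 - <<'E'
from h import *
im=cv2.imread("pics/w1.png");T=tcp()
g=im.min(2).astype(int);b=im[150:225,250:282].astype(int).mean(2).round().astype(int)
for r in (165,185,200,205,212): print(r,im[r,250:282].mean(1).round().astype(int).tolist())
print("col265",im[150:222,265].mean(1).round().astype(int).tolist())
print(atz("wrist",[[264.5,203]],.091,T),atz("wrist",[[265.5,168.5]],.006,T))
E
```

```text
165 [25, 23, 27, 24, 24, 33, 52, 79, 92, 97, 96, 98, 96, 95, 99, 97, 96, 95, 95, 94, 96, 93, 84, 62, 34, 27, 27, 28, 25, 30, 29, 25]
185 [30, 27, 28, 30, 39, 68, 94, 103, 106, 105, 104, 105, 104, 103, 103, 101, 105, 102, 103, 107, 103, 102, 103, 103, 86, 64, 38, 28, 28, 29, 26, 25]
200 [28, 29, 28, 34, 52, 81, 100, 103, 106, 103, 107, 105, 106, 104, 109, 103, 106, 106, 108, 107, 104, 108, 104, 98, 76, 47, 30, 26, 28, 29, 27, 29]
205 [39, 40, 39, 46, 57, 83, 98, 106, 106, 108, 103, 104, 103, 104, 102, 106, 107, 104, 106, 105, 105, 107, 106, 95, 71, 48, 34, 32, 35, 35, 35, 30]
212 [74, 75, 77, 81, 84, 98, 106, 103, 108, 105, 108, 105, 104, 105, 107, 103, 106, 99, 104, 103, 104, 107, 105, 99, 91, 75, 78, 74, 75, 72, 74, 76]
col265 [29, 25, 27, 31, 29, 30, 30, 26, 29, 28, 37, 48, 69, 92, 95, 97, 100, 94, 94, 92, 93, 95, 95, 93, 93, 92, 91, 93, 95, 95, 97, 96, 99, 102, 103, 101, 104, 102, 100, 103, 101, 106, 100, 101, 102, 98, 103, 102, 105, 103, 103, 106, 105, 104, 100, 106, 105, 106, 104, 104, 107, 103, 103, 103, 99, 89, 77, 79, 77, 78, 79, 77]
[[0.47079804 0.23138365 0.091     ]] [[0.4729234  0.23531695 0.006     ]]
```

```bash
python3 - <<'E'
from h import *
T=tcp();print(atz("wrist",[[264.7,195]],.091,T));move([.4702,.236,.044],SY,T)
E
```

```text
[[0.47190501 0.23684213 0.091     ]]
dp [0.015 0.002 0.493] turn [-0.001  0.001 -0.004]
```

Emit:
arm_command(dp=[[0.014,0.004,0.1],[0.014,0.004,0.3],[0.014,0.004,0.49],[0.014,0.004,0.49]], turn=[[0,0,0],[0,0,0],[0,0,0],[0,0,0]], jaw=[0.6,0.6,0.6,0.6])

```text
time_s: 5.25
eef_pos: [0.4672, 0.235, 0.0415]
eef_rot: [-0.002, 0.768, 0.641, -0.004]
wrist_force: [0.4, -0.3, 0.7]
opening: 0.601
grasp_force: 0.0
```

Emit:
arm_command(dp=[[0,0,0],[0,0,0],[0,0,0],[0,0,0],[0,0,0]], turn=[[0,0,0],[0,0,0],[0,0,0],[0,0,0],[0,0,0]], jaw=[0.3,0,0,0,0])

```text
time_s: 5.88
eef_pos: [0.4723, 0.2375, 0.0475]
eef_rot: [0.001, 0.767, 0.642, 0.002]
wrist_force: [-0.7, -0.6, 6.2]
opening: 0.144
grasp_force: 59.0
```

Emit:
arm_command(dp=[[0,0,-0.2],[0,0,-0.4],[0,0,-0.5],[0,0,-0.5]], turn=[[0,0,0],[0,0,0],[0,0,0],[0,0,0]], jaw=[0,0,0,0])

```text
time_s: 6.38
eef_pos: [0.472, 0.2377, 0.173]
eef_rot: [0.001, 0.767, 0.642, 0.003]
wrist_force: [0.2, -0.0, -1.6]
opening: 0.141
grasp_force: 61.4
```

```bash
python3 - <<'E'
from h import *
T=tcp();o=get_obs();print(o['eef_pos'],o['opening'],o['wrist_force'])
p0=T[:3,3];g=S(-41.5,24,150);print(g)
m=(p0+g)/2;move(m,SY,T);T=T_(m,SY);move(g,SY,T);T=T_(g,SY);move(S(-41.5,24,88),SY,T)
E
```

```text
[0.47195067 0.23769971 0.17303405] 0.14086205317430184 [ 0.16439216 -0.01844611 -1.57122864]
[ 0.51605176 -0.05458112  0.15      ]
dp [-0.56   0.19   0.046] turn [ 0.011 -0.005 -0.   ]
dp [-0.56   0.19   0.046] turn [0. 0. 0.]
dp [0.    0.    0.248] turn [0. 0. 0.]
```

Emit:
arm_command(dp=[[-0.56,0.19,0.046],[-0.56,0.19,0.046],[-0.56,0.19,0.046],[-0.56,0.19,0.046]], turn=[[0,0,0],[0,0,0],[0,0,0],[0,0,0]], jaw=[0,0,0,0])

```text
time_s: 6.88
eef_pos: [0.4914, 0.0894, 0.1568]
eef_rot: [-0.001, 0.768, 0.64, -0.001]
wrist_force: [0.4, 0.1, -1.8]
opening: 0.142
grasp_force: 61.2
```

Emit:
arm_command(dp=[[-0.56,0.19,0.046],[-0.56,0.19,0.046],[-0.56,0.19,0.046],[-0.56,0.19,0.046]], turn=[[0,0,0],[0,0,0],[0,0,0],[0,0,0]], jaw=[0,0,0,0])

```text
time_s: 7.38
eef_pos: [0.5139, -0.0556, 0.1459]
eef_rot: [-0.001, 0.768, 0.641, -0.0]
wrist_force: [0.9, 0.6, -2.1]
opening: 0.143
grasp_force: 61.2
```

Emit:
arm_command(dp=[[0,0,0.12],[0,0,0.22],[0,0,0.22],[0,0,0.22]], turn=[[0,0,0],[0,0,0],[0,0,0],[0,0,0]], jaw=[0,0,0,0])

```text
time_s: 7.88
eef_pos: [0.5147, -0.0542, 0.0927]
eef_rot: [0.0, 0.767, 0.642, 0.0]
wrist_force: [0.1, 0.5, -0.5]
opening: 0.144
grasp_force: 61.1
```

```bash
python3 - <<'E'
from h import *
o=get_obs();T=tcp(o);im=camera("wrist");cv2.imwrite("pics/w2f.png",im)
print(toS(o['eef_pos']),T[:3,:3].round(3),o['wrist_force'])
k={'thin in top':[S(-47,1,35),S(-47,47,35)],'thin fr':[S(-58,1,35),S(-58,47,35)],'plate fr':[S(-34,70,35),S(-34,-70,35)],'cover edge':[S(-16,69,48),S(-16,-69,48)]}
for n,v in k.items(): print(n,proj("wrist",np.array(v),T).round(1).tolist())
cv2.imwrite("pics/w2.png",cv2.resize(im[150:384,130:400],None,fx=2.5,fy=2.5,interpolation=cv2.INTER_CUBIC))
E
```

```text
[-42.92959493  24.11113105  92.67735172] [[ 0.175  0.985  0.001]
 [ 0.985 -0.175  0.   ]
 [ 0.     0.    -1.   ]] [ 0.10827761  0.468171   -0.45463826]
thin in top [[255.1, 245.9], [254.8, 175.1]]
thin fr [[237.7, 245.8], [236.3, 175.1]]
plate fr [[277.3, 136.3], [274.3, 339.7]]
cover edge [[311.6, 141.4], [302.5, 352.4]]
```

View pics/w2.png

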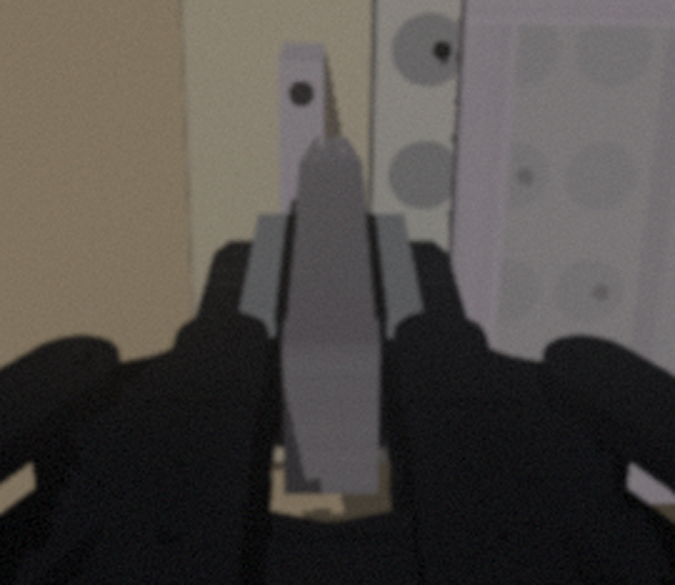

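Wrist view (crop): the thin stop's inner edge is at x≈326, its +y end at y≈45, the plate's front edge at x≈373, and the foot is centred at x≈330.

```bash
python3 - <<'E'
from h import *
T=tcp();q=np.array([[326,60],[326,45],[373,140],[373,20],[330,140]])
uv=(q+.5)/2.5-.5+[130,150]
t=toS(T[:3,3])
P=atz("wrist",uv,.035,T)
for p in P[:4]: print((toS(p)-t).round(1))
f=atz("wrist",uv[4:],t[2]/1e3-.041,T)[0];print("foot",(toS(f)-t).round(1))
print("cmd-meas",t)
im=cv2.imread("pics/w2f.png")
for r in (172,178,200,205,210):print(r,im[r,236:290].mean(1).round().astype(int).tolist())
E
```

```text
[ -0.9  23.6 -58.1]
[ -0.9  27.3 -58.1]
[ 10.6   3.6 -58.1]
[ 10.2  33.3 -58.1]
foot [  0.1   9.4 -41. ]
cmd-meas [-42.43955616  23.79107243  93.12944162]
172 [123, 123, 124, 126, 123, 122, 117, 117, 114, 115, 116, 113, 114, 115, 116, 116, 116, 117, 111, 113, 113, 110, 114, 107, 106, 114, 125, 126, 128, 121, 126, 124, 123, 128, 127, 123, 126, 124, 126, 124, 124, 117, 102, 90, 105, 124, 125, 131, 128, 127, 118, 112, 103, 100]
178 [126, 123, 125, 126, 125, 123, 124, 121, 122, 123, 123, 121, 121, 122, 118, 120, 123, 120, 122, 119, 121, 122, 114, 102, 88, 92, 106, 121, 126, 125, 123, 124, 127, 124, 126, 125, 127, 128, 125, 126, 121, 114, 95, 94, 108, 120, 130, 126, 130, 128, 129, 126, 123, 116]
200 [126, 120, 120, 125, 125, 123, 124, 119, 118, 122, 121, 120, 119, 119, 120, 119, 119, 122, 118, 121, 119, 121, 117, 103, 82, 77, 76, 76, 75, 86, 102, 117, 125, 121, 126, 127, 122, 127, 122, 125, 116, 107, 95, 101, 124, 127, 126, 126, 127, 125, 126, 128, 128, 127]
205 [125, 124, 124, 123, 121, 122, 121, 117, 119, 124, 121, 121, 121, 120, 120, 120, 115, 120, 117, 111, 105, 103, 108, 104, 92, 86, 86, 87, 93, 92, 97, 99, 102, 112, 122, 124, 123, 122, 124, 124, 117, 101, 91, 102, 119, 125, 130, 128, 126, 126, 129, 128, 125, 128]
210 [124, 123, 123, 124, 125, 125, 121, 121, 122, 122, 123, 118, 120, 120, 118, 115, 106, 94, 93, 85, 86, 89, 89, 90, 90, 87, 84, 87, 87, 90, 96, 97, 92, 86, 90, 96, 110, 124, 123, 124, 118, 104, 87, 104, 121, 126, 123, 127, 127, 127, 126, 123, 125, 111]
```

Emit:
arm_command(dp=[[0.012,0.0188,0],[0.012,0.0188,0.05],[0.012,0.0188,0.05],[0.012,0.0188,0.05]], turn=[[0,0,0],[0,0,0],[0,0,0],[0,0,0]], jaw=[0,0,0,0])

```text
time_s: 8.43
eef_pos: [0.5191, -0.0531, 0.0792]
eef_rot: [-0.0, 0.767, 0.642, -0.0]
wrist_force: [0.2, 0.3, -0.8]
opening: 0.143
grasp_force: 61.1
```

```bash
python3 - <<'E'
from h import *
o=get_obs();T=tcp(o);im=camera("wrist")
print(toS(o['eef_pos']),o['wrist_force'])
cv2.imwrite("pics/w3.png",cv2.resize(im[155:255,200:330],None,fx=6,fy=6,interpolation=cv2.INTER_CUBIC))
E
```

```text
[-38.72008868  25.98679386  79.18589151] [ 0.22975425  0.31508777 -0.76429433]
```

View pics/w3.png

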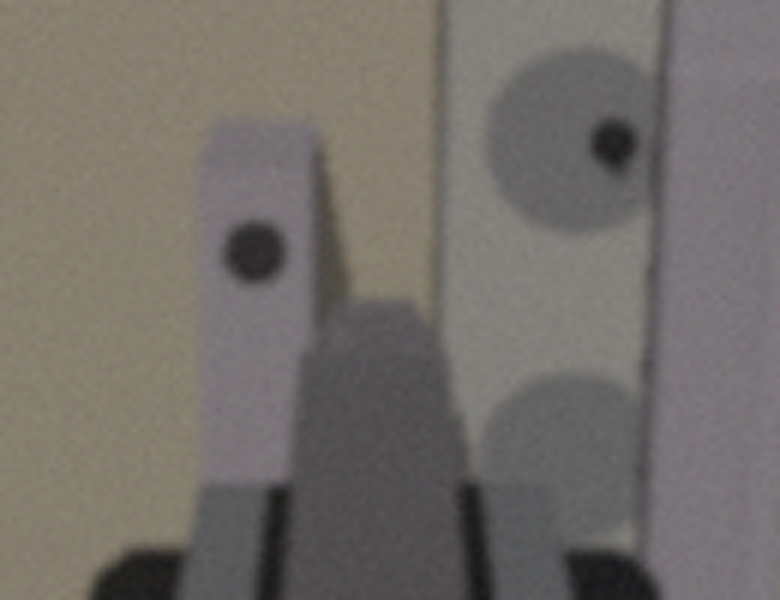

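The foot (345–415) is centred between the stop edge (318) and the plate edge (440). Now descending.

Emit:
arm_command(dp=[[0,0,0.03],[0,0.002,0.05],[0,0.005,0.07],[0,0.006,0.07]], turn=[[0,0,0],[0,0,0],[0,0,0],[0,0,0]], jaw=[0,0,0,0])

```text
time_s: 8.98
eef_pos: [0.5202, -0.0532, 0.0613]
eef_rot: [-0.001, 0.767, 0.642, -0.0]
wrist_force: [-1.3, 0.6, -2.2]
opening: 0.145
grasp_force: 61.3
```

```bash
python3 - <<'E'
from h import *
o=get_obs();print(toS(o['eef_pos']),o['wrist_force'],tcp(o)[:3,:3].round(3).tolist())
E
```

```text
[-37.67077351  26.12706351  61.25519769] [-1.32755393  0.56480175 -2.21696335] [[0.177, 0.984, -0.002], [0.984, -0.177, 0.001], [0.0, -0.002, -1.0]]
```

Emit:
arm_command(dp=[[0,0.004,0.008],[0,0.004,0.014],[0,0.004,0.014]], turn=[[0,0,0],[0,0,0],[0,0,0]], jaw=[0,0,0])

```text
time_s: 9.35
eef_pos: [0.5219, -0.0536, 0.0585]
eef_rot: [0.0, 0.767, 0.642, 0.0]
wrist_force: [-1.2, 1.1, -2.5]
opening: 0.143
grasp_force: 61.3
```

Emit:
arm_command(dp=[[0,0.002,0.005],[0,0.002,0.01],[0,0.002,0.01]], turn=[[0,0,0],[0,0,0],[0,0,0]], jaw=[0,0,0])

```text
time_s: 9.72
eef_pos: [0.5226, -0.0537, 0.0567]
eef_rot: [0.0, 0.767, 0.642, 0.0]
wrist_force: [-3.8, 1.1, 4.4]
opening: 0.142
grasp_force: 62.2
```

Emit:
arm_command(dp=[[0,0.005,-0.003],[0,0.01,-0.003],[0,0.01,-0.003]], turn=[[0,0,0],[0,0,0],[0,0,0]], jaw=[0,0,0])

```text
time_s: 10.1
eef_pos: [0.5239, -0.054, 0.0566]
eef_rot: [-0.001, 0.767, 0.642, -0.001]
wrist_force: [-6.9, -0.1, 4.8]
opening: 0.138
grasp_force: 62.1
```

```bash
python3 - <<'E'
from h import *
o=get_obs();print(toS(o['eef_pos']),o['wrist_force'],o['torque'])
E
```

```text
[-33.91229079  25.92668429  56.64502706] [-6.88519895 -0.05541099  4.83146687] [ 0.06056637  1.37595937 -0.03997365]
```

Emit:
arm_command(dp=[[0,0.004,-0.003],[0,0.006,-0.003],[0,0.006,-0.003]], turn=[[0,0,0],[0,0,0],[0,0,0]], jaw=[0,0,0])

```text
time_s: 10.48
eef_pos: [0.524, -0.054, 0.0567]
eef_rot: [-0.002, 0.767, 0.642, -0.002]
wrist_force: [-9.6, 0.6, 2.9]
opening: 0.148
grasp_force: 61.9
```

Emit:
arm_command(dp=[[0,0.004,0],[0,0.006,0],[0,0.006,0]], turn=[[0,0,0],[0,0,0],[0,0,0]], jaw=[0,0,0])

```text
time_s: 10.85
eef_pos: [0.5242, -0.054, 0.0567]
eef_rot: [-0.003, 0.767, 0.642, -0.003]
wrist_force: [-14.5, 0.3, 9.6]
opening: 0.144
grasp_force: 62.6
```

```bash
python3 - <<'E'
from h import *
o=get_obs();T=tcp(o);print(toS(o['eef_pos']),o['wrist_force'],o['torque'],T[:3,2].round(4))
im=camera("wrist")
cv2.imwrite("pics/w4.png",cv2.resize(im[90:270,180:400],None,fx=3.3,fy=3.3,interpolation=cv2.INTER_CUBIC))
E
```

```text
[-33.56188546  25.99354834  56.67188716] [-14.48351724   0.33524546   9.57222996] [ 0.05135627  2.76612023 -0.12901118] [-0.0084  0.0014 -1.    ]
```

View pics/w4.png

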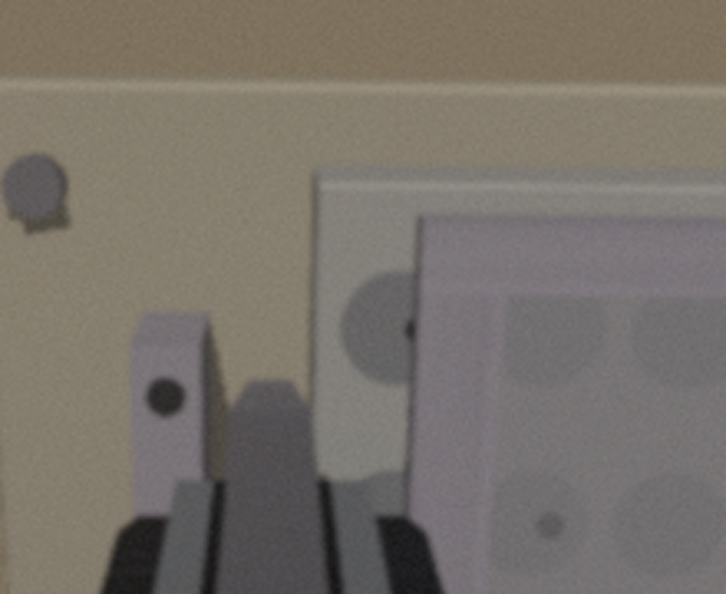

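Wrist view: the plate's front edge is at x≈312 beside the spacer, and the stop's inner edge is at x≈207. The stall at 14 N suggests the plate is flush, so I'll check squareness and the gap with fitted lines.

```bash
cat > m.py <<'E'
from h import *
def meas():
    o=get_obs();T=tcp(o);im=camera("wrist");g=cv2.GaussianBlur(im.astype(np.float32).mean(2),(0,0),1.0)
    t=toS(T[:3,3])
    def vline(rows,c0,c1,z,sgn):  # edge col per row at max |d/dx|, sgn: +1 bright to the right, dark-line=0 -> min
        P=[]
        for r in rows:
            s=g[r,c0:c1]
            if sgn==0:i=np.argmin(s);
            else:i=np.argmax(sgn*np.gradient(s))
            P.append((c0+i,r))
        return fit(P,z,0)
    def hline(cols,r0,r1,z,sgn):
        P=[]
        for c in cols:
            s=g[r0:r1,c];i=np.argmax(sgn*np.gradient(s)) if sgn else np.argmax(s);P.append((c,r0+i))
        return fit(P,z,1)
    def fit(P,z,ax):
        X=np.array([toS(p) for p in atz("wrist",P,z,T)])-t
        vx,vy,x0,y0=cv2.fitLine(X[:,:2].astype(np.float32),cv2.DIST_HUBER,0,.01,.01).ravel()
        a=np.arctan2(-vx,vy) if ax==0 else np.arctan2(vy,vx)
        a=(a+np.pi/2)%np.pi-np.pi/2
        return dict(ang=round(float(a),4),at=(round(float(x0),1),round(float(y0),1)),px=(P[0],P[-1]))
    print("stage side",hline(range(185,395),108,122,.015,-1))
    print("plate side",hline(range(285,395),138,152,.035,1))
    print("plate front",vline(range(150,200),265,285,.035,0))
    print("stop inner",vline(range(196,225),236,250,.035,-1))
    print("stop front",vline(range(198,232),213,227,.035,-1))
    print("tcp",t.round(2),o['wrist_force'].round(1))
if __name__=="__main__":meas()
E
python3 m.py
```

```text
stage side {'ang': -0.0088, 'at': (14.6, 57.4), 'px': ((185, np.int64(117)), (394, np.int64(119)))}
plate side {'ang': -0.0102, 'at': (36.7, 46.7), 'px': ((285, np.int64(144)), (394, np.int64(145)))}
plate front {'ang': -0.0176, 'at': (6.1, 31.2), 'px': ((np.int64(275), 150), (np.int64(274), 199))}
stop inner {'ang': 0.028, 'at': (-10.7, 13.4), 'px': ((np.int64(240), 196), (np.int64(241), 224))}
stop front {'ang': -0.282, 'at': (-20.0, 10.6), 'px': ((np.int64(218), 198), (np.int64(221), 231))}
tcp [-33.53  25.97  56.7 ] [-14.5   0.3   8.7]
```

The gap is 16.8 mm (17 when flush), the plate is square to within about 0.01 rad, the foot is down and the push is 14 N. I'll hold briefly, then hand in.

Emit:
arm_command(dp=[[0,0.001,0],[0,0.001,0],[0,0.001,0],[0,0.001,0]], turn=[[0,0,0],[0,0,0],[0,0,0],[0,0,0]], jaw=[0,0,0,0])

```text
time_s: 11.45
eef_pos: [0.5243, -0.0541, 0.0567]
eef_rot: [-0.003, 0.767, 0.642, -0.003]
wrist_force: [-15.6, 0.5, 9.6]
opening: 0.146
grasp_force: 62.7
```

```bash
python3 - <<'E'
from m import *
meas();print(hand_in())
E
```

```text
stage side {'ang': -0.0073, 'at': (14.1, 57.4), 'px': ((185, np.int64(117)), (394, np.int64(119)))}
plate side {'ang': -0.0106, 'at': (36.7, 46.7), 'px': ((285, np.int64(144)), (394, np.int64(145)))}
plate front {'ang': -0.0156, 'at': (6.0, 30.1), 'px': ((np.int64(275), 150), (np.int64(274), 199))}
stop inner {'ang': 0.0278, 'at': (-10.7, 13.9), 'px': ((np.int64(240), 196), (np.int64(241), 224))}
stop front {'ang': -0.2701, 'at': (-20.1, 9.5), 'px': ((np.int64(219), 198), (np.int64(220), 231))}
tcp [-33.52  25.96  56.66] [-15.6   0.5   9.6]
the job is handed in; nothing more can be done
None
```

I handed the job in at about 11.5 s with the cover closed and the spacer gripped, fully down in the wide gap and pressing at about 15 N; my measurements put the plate flush and square on the back stop, but no verdict came back.

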